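# Test-fire a rat trap before it goes under the studio shelves

## Task

Prove that the sprung rat trap works before it goes under the shelves: press its rear setting paddle down until the latch catches, no harder than it needs and not forced against its stop, and ease off so that it stands set and never snaps back uncaught. Then trip the treadle with the wooden modelling stick so that the jaw snaps, keeping gripper and arm off the treadle and jaw. Draw the stick out so that the jaw shuts fully and lay it flat on the table clear of the trap, leaving the dish, bottle and tile where they are.

Things in the scene. Friction and masses are not known exactly. Their poses are not given: they have to be found in the camera images.
- trap: Grey plastic base (150 x 72 mm) of a clamshell rat trap, screwed to a fixed plywood board 12 mm thick (x from -99 to +107, y +-58 mm). Origin on the table straight below the hinge pin, which lies along y 52 mm above it. x points out of the mouth (jaw and treadle at +x, paddle at -x), z up. Lower lip to x = 81 mm, 31 mm above the table; cheeks beside the hinge (y = +-31 to 36 mm) 67 mm.
- rocker (a joint): Angle (rad) of the rocker (jaw + paddle): 0 = jaw shut; grows as the paddle goes down and the jaw up. Closing spring: 0.30 N m + 0.42 per rad. The latch catches at an angle that differs from trap to trap (0.75 to 1.10) and cannot be seen; a springy stop (about 5 N per mm at the pad) follows 0.07 rad later. Caught and let go it stays near that angle; not caught it springs back to 0.
- paddle: Black setting paddle behind the hinge: plate 44 mm wide, 5 mm thick, 13 to 65 mm from the hinge pin. With the jaw shut it slants up and back from the hinge at 45 degrees; at rocker angle q, at 45 degrees minus q. More than 28 N on it strains the trap. Origin on the hinge pin.
- pad (a point): The place to press: middle of the paddle's ribbed end, on the upper face, 55 mm from the hinge pin; moves with the paddle (93 mm above the table with the jaw shut, 38 to 57 mm when set). It takes 6 N at first and 11 to 15 N at the catch.
- jaw: Black toothed upper jaw, a U-shaped frame 60 mm wide with open middle, two side bars and a front bar 77 mm from the hinge; origin on the hinge pin. Snaps down hard when tripped: the gripper must not touch it.
- treadle: Steel treadle in the mouth, in one piece with the sear hook; plate 30 x 38 mm, from 38 to 68 mm ahead of the hinge pin, its top 40 mm above the table. Origin on its pivot, 27 mm ahead of the hinge, 24 mm above the table. Pressed 4 to 5 mm down at its middle (3 to 5 N) it frees the jaw; it can go 11 mm down.
- treadle_spot (a point): Point on the top of the treadle plate, 56 mm ahead of the hinge, where to press. With the trap set, it is free from the front over the lower lip: a level stick can pass between the lip and the raised jaw (front bar more than 80 mm above the table).
- stick: Loose plain hardwood modelling stick lying flat on the table, 220 mm long along its own x, 35 g. Grip part 150 x 14 mm, 12 mm high; +x end a spatula 16 mm wide, 6 mm thick, -x end a blunt tang 10 mm wide, 8 mm thick, both at mid-height. Either end will do. Origin at the middle of the underside.
- dish: Terracotta dish, 130 mm across, 35 mm high; bystander. Origin under its middle.
- bottle: Grey bottle, 56 mm across, 150 mm tall; bystander. Origin under its middle.
- tile: Pale biscuit-fired tile, 90 x 60 x 9 mm; bystander. Origin under its middle.
Not all that is in view belongs to the job. What is meant by the trap is not red, and is the smaller of those in its own colour.

How it is judged (in metres and radians):
On the way, in this order (a step that is already met when the one before it is completed fails the run):
1. the trap stands set by its own latch, nothing pressing the paddle (value of joint rocker above 0.6 rad and contact force between anything else and paddle below 0.2 N), for 0.4 s.
2. the stick presses the treadle of the set trap (value of joint rocker above 0.6 rad and contact force between stick and treadle above 0.3 N).
3. the jaw has snapped and, the stick drawn out, is fully shut (value of joint rocker below 0.05 rad and contact force between stick and jaw below 0.1 N), for 0.2 s.
At the end, for the whole second after the job is handed in: The jaw is fully shut again (rocker below 0.05 rad) and the stick lies flat and still on the table (origin under 6 mm high, level within 4 degrees), not touching the trap or its board, its middle more than 120 mm from the hinge (value of joint rocker below 0.05 rad and height (world z) of stick below 0.006 m and angle between stick's own x axis and vertical above 1.5 rad and linear speed of stick below 0.02 m/s and contact force between stick and trap below 0.05 N and horizontal distance between stick and trap above 0.12 m).
It fails at once if the paddle is pressed with more than 28 N (contact force between anything else and paddle above 28 N).
It fails at once if the gripper or arm touches the jaw (contact force between any of the fingers, the arm and jaw above 0.5 N).
It fails at once if the gripper or arm touches the treadle (contact force between any of the fingers, the arm and treadle above 0.5 N).
It fails at once if the dish, bottle or tile is moved (distance of any of dish, bottle, tile from where it was at the start of the episode above 0.02 m).
It fails at once if the rocker snaps shut without the stick at the treadle (let go before the latch had caught) (velocity of joint rocker below -6 rad/s and distance between stick and treadle_spot above 0.16 m).
It also fails if it takes over 67 s, if anything falls off the work surface, if the arm or the gripper's body presses on something with over 40 N, if the wrist force passes 120 N, or if a joint passes its speed limit or range.

## Robot

A 7-joint arm with a two-finger parallel gripper is mounted at the origin on the work surface. World frame = base frame: x ahead of the robot, y to its left, z up, the work surface at z = 0. Lengths are in mm, angles in rad, forces in N, time in s.
With the tool pointing down it reaches from about 425 to 875 mm from the base axis. Payload 8.4 kg.
Tool frame: the origin (TCP) lies midway between the tips of the shut fingers; the grasp point (between the pads) lies 19 mm behind it; z points along the fingers, y is the line along which they close (so a half turn about z gives the same grasp; the last joint's range is limited). The gripper opens to 85 mm and grips with 20 to 120 N. Pads are 22 mm wide; open, the fingers measure 114 mm over their backs; the gripper's body (76 mm by 85 mm) begins 54 mm behind the grasp point. The pads swing forward as they close: fully open they stand 13 mm farther back than shut.
Start: joints at [-1.371, 0.333, 0.04, 1.465, -0.013, 1.343, -0.059], TCP at [191.344, 621.169, 231.308] pointing down, gripper open.
Joint ranges: [-2.58, 2.58], [-0.38, 2.09], [-1.3, 1.39], [0.25, 2.4], [-1.5, 4.64], [0.08, 2.09], [-2.65, 2.65]. Speed limits (rad/s): [2.22, 2.22, 2.79, 2.79, 3.14, 3.14, 3.14].

## Interface

Orientations are given as a unit quaternion [x, y, z, w].
In Python, from plant import * gives the robot as it stands. The module is installed in compiled form; this text tells all that it offers.
- The arm moves only by the tool arm_command, never from a script. Its argument "moves" is a list of rows, each an object of numbers: "dx", "dy", "dz": the shift along the tool's x, y, z in mm; "wx", "wy", "wz": the turn, a rotation vector about the tool's x, y, z in degrees. In form: [{"dx": .., "dy": .., "dz": .., "wx": .., "wy": .., "wz": ..}, ...]. A call has 1 to 20 rows; each row shifts and turns the commanded pose from where the row before left it, along the tool's axes as they then stand; what a row does not reach is not made up. A row lasts 1/8 s, in which the tool goes at most 62.5 mm and 10.7 degrees, less where a joint would pass 70% of its speed; a pose out of reach is approached as far as the arm can. A call with a gripper value outside its range is refused whole. "claw" is the finger opening in mm, from 0 to 85.4, set as the call begins (left out, the last holds). The fingers move at their own pace and stop on an object; "grip_force" is the grip in N (left out, the last holds). Time passes only in rows, so rows that do not move let the fingers close. It gives the time, the measured TCP pose, the force, the opening and the grip force at its end, in the units of the state.
- sense(): the state, without advancing time (a new reading comes with each control period).
- get_image(name): name is "scene" or "side" or "wrist"; returns a dict with "img" (420x560x3 uint8, red, green, blue), "intrinsics" (3x3 intrinsics, pixels), "rvec" (rotation vector, rad) and "tvec" (3), from world to camera coordinates, as OpenCV has them; the wrist camera has in their place "hand_eye" (4x4, takes a point from camera to tool coordinates, whose origin is the TCP and whose axes are the flange's). Camera axes: x right, y down, z forward; pixel columns grow to the right and rows downward; lengths in mm; the calibration is good to about 2 mm. The wrist camera is an equidistant fisheye: a pixel r from the principal point sees the ray r / f radians off the axis. A picture is of the moment at which its call begins: read the wrist's pose just before it. There is no depth.
- hand_in(): hands the job in; it is judged then, once.
The state is a dict: "time_s": time; "joint_positions": joint angles; "qd": joint speeds; "tau": joint torques, N m; "position": TCP position; "tcp_rot": TCP orientation; "wrist_force": force on the tool from outside, world axes, zero at the start; "ft_torque": the same for the moment, N m; "width": finger opening in mm; "gripper_force": force on a finger pad.
Only numpy, scipy, OpenCV 4.12 (cv2) and the standard library are available. Lean on these libraries where they do the work, as an engineer would, in place of code of your own. Each camera call takes 0.05 s, during which the arm holds its last target. There are 200 camera calls.

## Working session

There is one attempt and no reset: what is moved stays moved. The work goes in short steps, Python scripts to look and compute and a tool call to move; the robot and the scene stay as the last step left them, time stands still between calls to the robot, and variables do not carry over. Pictures are saved under pics/ and viewed, at most 10 in all, crops included, and the job is handed in when it is done.

Besides the shell and the picture viewer there is one more tool, called after "Request:" as name([rows], argument=value, ...), one row to a line, values as JSON. arm_command: Moves the arm, as the interface text tells. Its arguments: {"type":"object","properties":{"moves":{"type":"array","items":{"type":"object","properties":{"dx":{"type":"number"},"dy":{"type":"number"},"dz":{"type":"number"},"wx":{"type":"number"},"wy":{"type":"number"},"wz":{"type":"number"}}}},"claw":{"type":"number"},"grip_force":{"type":"number"}},"required":["moves"]}

```bash
mkdir -p pics
cat > h.py <<'E'
from plant import *
import numpy as np, cv2
from scipy.spatial.transform import Rotation as R
def cap(n,f):
    s=sense(); d=get_image(n); cv2.imwrite('pics/'+f+'.png',d['img'][:,:,::-1]); d['s']=s
    np.save('pics/'+f+'.npy',d,allow_pickle=True); return d
def load(f): return np.load('pics/'+f+'.npy',allow_pickle=True).item()
def ray(d,u,v):
    K=np.array(d['intrinsics'])
    if 'hand_eye' in d and d.get('rvec') is None:
        x=(u-K[0,2]);y=(v-K[1,2]);r=np.hypot(x,y);th=r/K[0,0]
        c=np.array([np.sin(th)*x/max(r,1e-9),np.sin(th)*y/max(r,1e-9),np.cos(th)])
        H=np.array(d['hand_eye']);Q=R.from_quat(d['s']['tcp_rot'])
        return Q.apply(H[:3,3])+np.array(d['s']['position']),Q.apply(H[:3,:3]@c)
    Rm=cv2.Rodrigues(np.array(d['rvec'],float))[0];t=np.array(d['tvec'],float).ravel()
    return -Rm.T@t,Rm.T@np.linalg.inv(K)@np.array([u,v,1.])
def onz(d,u,v,z):
    o,w=ray(d,u,v); return o+w*(z-o[2])/w[2]
def tri(*a):
    A=np.zeros((3,3));b=np.zeros(3)
    for d,u,v in a:
        o,w=ray(d,u,v);w=w/np.linalg.norm(w);P=np.eye(3)-np.outer(w,w);A+=P;b+=P@o
    return np.linalg.solve(A,b)
E
python3 - <<'E'
from h import *
for n in ['scene','side','wrist']:
    d=cap(n,n+'0'); print(n,d.keys(),np.round(d['intrinsics'],1).tolist())
s=sense();print(s)
a=np.hstack([load('scene0')['img'],load('side0')['img']]);cv2.imwrite('pics/both0.png',cv2.resize(a,(800,300))[:,:,::-1])
E
```

```text
scene dict_keys(['img', 'intrinsics', 'rvec', 'tvec', 's']) [[505.3, 0.0, 279.0], [0.0, 505.3, 214.3], [0.0, 0.0, 1.0]]
side dict_keys(['img', 'intrinsics', 'rvec', 'tvec', 's']) [[531.1, 0.0, 279.0], [0.0, 531.1, 206.5], [0.0, 0.0, 1.0]]
wrist dict_keys(['img', 'intrinsics', 'hand_eye', 's']) [[325.2, 0.0, 277.1], [0.0, 325.2, 207.9], [0.0, 0.0, 1.0]]
{'time_s': 0.15, 'joint_positions': array([-1.37118492,  0.33377401,  0.0398579 ,  1.46605856, -0.01341351,
        1.34330302, -0.0584895 ]), 'qd': array([-2.78585512e-04, -2.26797648e-03,  8.68311626e-04, -2.75349038e-03,
       -5.72771949e-04, -3.26299201e-04, -5.82868206e-05]), 'tau': array([ 3.38173188e-03, -6.59037352e+01,  1.36791196e+00, -4.05878305e+01,
        1.69965910e-02,  9.59841331e-03, -2.42968815e-05]), 'position': array([191.25170181, 620.85616373, 230.6136177 ]), 'tcp_rot': array([ 1.48846481e-01,  9.88860110e-01, -6.35566727e-04, -6.25630460e-05]), 'wrist_force': array([-0.3200745 ,  0.27075016,  0.03054645]), 'ft_torque': array([ 0.01835488, -0.00059969,  0.0073717 ]), 'gripper_force': 0.0, 'width': 85.05915981631505}
```

View pics/scene0.png

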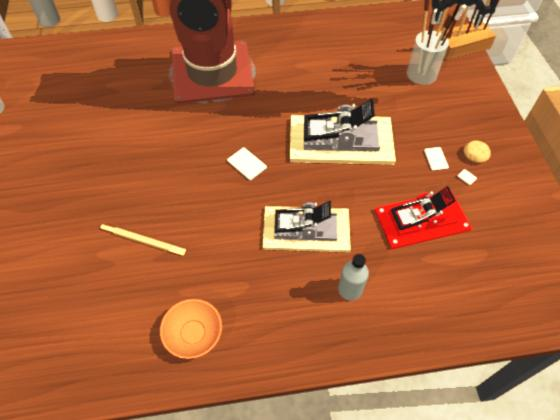

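View pics/side0.png

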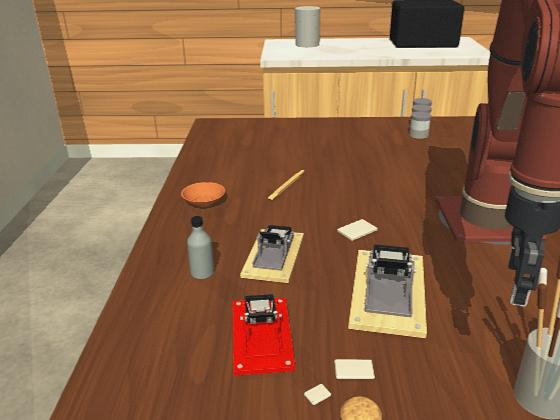

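Scene: candidates are the small grey trap on plywood (307,228), a larger grey one (342,138) and a red one (422,218). The small grey one fits: not red, and the smaller of its colour. The stick runs (102,227)–(185,252), the bottle is at (353,280), the dish at (191,330) and the tile at (247,163). I'll confirm with an enlarged crop and measure.

Run:
```python
from h import *
d=load('scene0');e=load('side0')
c=d['img'][180:280,85:365];cv2.imwrite('pics/crop0.png',np.vstack([cv2.resize(c,(784,280),interpolation=cv2.INTER_CUBIC),cv2.resize(e['img'][160:300,130:420],(784,310))])[:,:,::-1])
print('base px->',onz(d,210,80,0),[np.round(ray(x,0,0)[0]) for x in (d,e)])
hsv=cv2.cvtColor(d['img'],cv2.COLOR_RGB2HSV)
m=((hsv[...,0]>18)&(hsv[...,0]<34)&(hsv[...,1]>60)&(hsv[...,2]>150)).astype(np.uint8)
def rect(x0,y0,x1,y1,z):
    k=np.zeros_like(m);k[y0:y1,x0:x1]=m[y0:y1,x0:x1]
    p=np.argwhere(k)[:,::-1]
    w=np.array([onz(d,*q,z)[:2] for q in p],np.float32)
    r=cv2.minAreaRect(w);print(r,np.round(cv2.boxPoints(r),0).tolist())
rect(255,195,358,258,12)   # small board
rect(280,100,405,170,12)
rect(90,215,200,265,9)     # stick
for n,u,v,z in [('dish',191,330,20),('bottle',352,290,20),('tile',247,163,9),('stick ends',102,227,6),('',185,252,6),('red',422,218,12)]: print(n,np.round(onz(d,u,v,z)))
for u,v,z in [(204,193,30),(201,270,10),(357,229,9),(268,198,6),(304,172,6)]: print(np.round(onz(e,u,v,z)))
```

```text
base px-> [34.8739077  -6.76161927  0.        ] [array([1186.,   25., 1056.]), array([ 528., 1283.,  747.])]
((578.099609375, 185.0855712890625), (206.3324737548828, 131.45208740234375), 79.9760513305664) [[495.0, 95.0], [625.0, 72.0], [661.0, 275.0], [531.0, 298.0]]
((321.938232421875, 326.9935302734375), (277.3894958496094, 167.3524932861328), 79.94471740722656) [[215.0, 205.0], [380.0, 176.0], [429.0, 449.0], [264.0, 478.0]]
((555.0239868164062, -207.01242065429688), (221.10745239257812, 17.246604919433594), 62.686424255371094) [[497.0, -301.0], [512.0, -309.0], [613.0, -113.0], [598.0, -105.0]]
dish [ 801. -103.   20.]
bottle [761. 255.  20.]
tile [366.  66.   9.]
stick ends [ 507. -303.    6.]
 [ 604. -108.    6.]
red [598. 467.  12.]
[ 798. -103.   30.]
[753. 256.  10.]
[365.  68.   9.]
[ 610. -115.    6.]
[ 501. -296.    6.]
```

View pics/crop0.png

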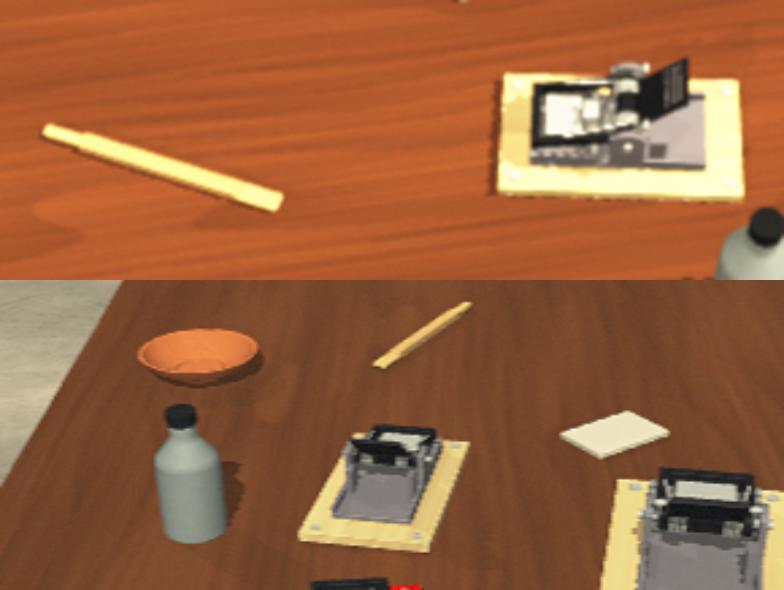

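Crop: confirmed. The small grey trap's jaw is at the left (−y) and its paddle at the right (+y). The stick's tang points away and its spatula points towards the trap. Board fit: origin ≈ (571,190), trap x at about −100°. Moving above the paddle.

Request:
arm_command([
  {"dx": -40.5, "dy": -22.5},
  {"dx": -40.5, "dy": -22.5},
  {"dx": -40.5, "dy": -22.5},
  {"dx": -40.5, "dy": -22.5},
  {"dx": -40.5, "dy": -22.5},
  {"dx": -40.5, "dy": -22.5},
  {"dx": -40.5, "dy": -22.5},
  {"dx": -40.5, "dy": -22.5},
  {"dx": -40.5, "dy": -22.5},
  {"dx": -40.5, "dy": -22.5},
  {"dx": -40.5, "dy": -22.5},
  {"dx": -40.5, "dy": -22.5},
  {"wz": 10.3},
  {"wz": 10.3},
  {"wz": 10.3},
  {"wz": 10.3},
  {"wz": 10.3},
  {"wz": 10.3},
  {"wz": 10.3},
  {"wz": 10.3},
], claw=0, grip_force=60)

```text
validation failed for argument at $.mo...
```

```bash
cat >> h.py <<'E'
def goto(p,az=None,s=None):
    """tool-frame shift and wz (deg) to reach world p, tool y at azimuth az deg"""
    s=s or sense();Q=R.from_quat(s['tcp_rot']);d=Q.inv().apply(np.array(p)-s['position'])
    y=Q.apply([0,1,0]);a=np.degrees(np.arctan2(y[1],y[0]))
    w=None if az is None else -((az-a+90)%180-90)
    print('at',np.round(s['position'],1),'yaz',round(a,1),'zaxis',np.round(Q.apply([0,0,1]),3),'F',np.round(s['wrist_force'],2),'w',round(s['width'],1),'t',round(s['time_s'],2),'| shift',np.round(d,1),'wz',w and round(w,1))
E
python3 - <<'E'
from h import *
goto([576.4,219.9,130],-10)
d=cap('wrist','w1')
E
```

```text
at [191.3 620.9 230.6] yaz 72.9 zaxis [-0.    -0.001 -1.   ] F [-0.32  0.27  0.03] w 85.1 t 0.15 | shift [-486.1 -269.7  101. ] wz 82.9
```

View pics/w1.png

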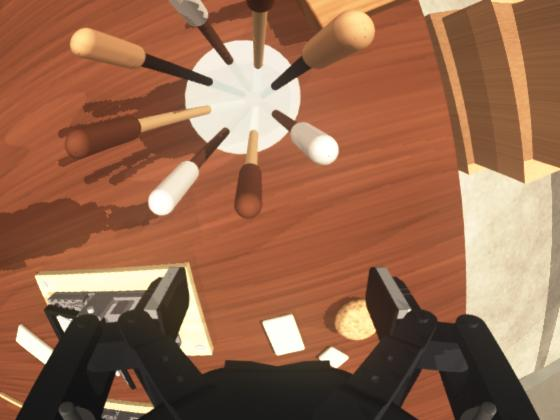

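The move was refused and the wrist picture is still from the start pose: tool cup at the top centre (245,120), big grey trap at the lower left (110,310). Retrying with all six keys per row.

Request:
arm_command([
  {"dx": -40, "dy": -22, "dz": 0, "wx": 0, "wy": 0, "wz": 0},
  {"dx": -40, "dy": -22, "dz": 0, "wx": 0, "wy": 0, "wz": 0},
  {"dx": -40, "dy": -22, "dz": 0, "wx": 0, "wy": 0, "wz": 0},
  {"dx": -40, "dy": -22, "dz": 0, "wx": 0, "wy": 0, "wz": 0},
  {"dx": -40, "dy": -22, "dz": 0, "wx": 0, "wy": 0, "wz": 0},
  {"dx": -40, "dy": -22, "dz": 0, "wx": 0, "wy": 0, "wz": 0},
  {"dx": -40, "dy": -22, "dz": 0, "wx": 0, "wy": 0, "wz": 0},
  {"dx": -40, "dy": -22, "dz": 0, "wx": 0, "wy": 0, "wz": 0},
  {"dx": -40, "dy": -22, "dz": 0, "wx": 0, "wy": 0, "wz": 0},
  {"dx": -40, "dy": -22, "dz": 0, "wx": 0, "wy": 0, "wz": 0},
  {"dx": -40, "dy": -22, "dz": 0, "wx": 0, "wy": 0, "wz": 0},
  {"dx": -40, "dy": -22, "dz": 0, "wx": 0, "wy": 0, "wz": 0},
  {"dx": 0, "dy": 0, "dz": 0, "wx": 0, "wy": 0, "wz": 10},
  {"dx": 0, "dy": 0, "dz": 0, "wx": 0, "wy": 0, "wz": 10},
  {"dx": 0, "dy": 0, "dz": 0, "wx": 0, "wy": 0, "wz": 10},
  {"dx": 0, "dy": 0, "dz": 0, "wx": 0, "wy": 0, "wz": 10},
  {"dx": 0, "dy": 0, "dz": 0, "wx": 0, "wy": 0, "wz": 10},
  {"dx": 0, "dy": 0, "dz": 0, "wx": 0, "wy": 0, "wz": 10},
  {"dx": 0, "dy": 0, "dz": 0, "wx": 0, "wy": 0, "wz": 10},
  {"dx": 0, "dy": 0, "dz": 0, "wx": 0, "wy": 0, "wz": 10},
], claw=0, grip_force=60)

```text
time_s: 2.7
position: [572.2, 227.6, 231.1]
tcp_rot: [0.752, 0.66, -0.0, -0.0]
wrist_force: [-0.8, 0.5, -0.6]
width: -0.3
gripper_force: 0.0
```

Run:
```python
from h import *
goto([576.4,219.9,130],-10)
d=cap('wrist','w2')
```

```text
at [572.2 227.6 231.1] yaz -7.4 zaxis [-0. -0. -1.] F [-0.83  0.53 -0.62] w -0.3 t 2.7 | shift [ -7.    5.2 101.1] wz 2.6
```

View pics/w2.png

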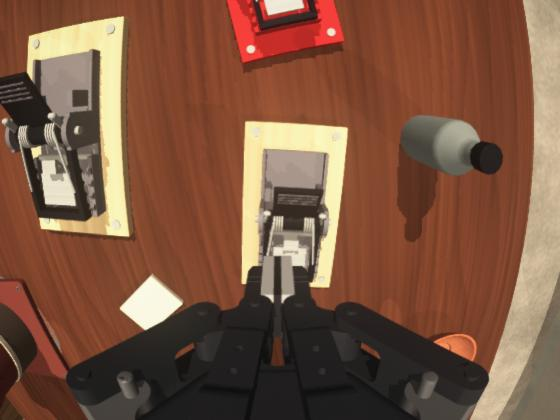

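Wrist view: the small trap is ahead of the fingers, with board corners (245,122), (347,127), (330,287) and (242,283). The paddle's ribbed end spans (275–323, 187–207). The bottle is at (435,145), clear of the path.

Run:
```python
from h import *
d=load('w2')
for u,v,z in [(245,122,12),(347,127,12),(330,287,12),(242,283,12),(275,188,99),(323,187,99),(276,207,80),(321,206,80),(264,226,67),(323,226,67)]: print(u,v,np.round(onz(d,u,v,z),1))
p=np.array([onz(d,*q,12)[:2] for q in [(245,122),(347,127),(330,287),(242,283)]],np.float32);print(cv2.minAreaRect(p),p.mean(0))
```

```text
245 122 [545.9 292.3  12. ]
347 127 [658.1 273.2  12. ]
330 287 [623.   70.9  12. ]
242 283 [509.6  92.5  12. ]
275 188 [572.4 235.6  99. ]
323 187 [614.4 231.1  99. ]
276 207 [570.2 211.9  80. ]
321 206 [612.9 207.4  80. ]
264 226 [554.8 189.2  67. ]
323 226 [614.5 181.3  67. ]
((583.7192993164062, 181.87921142578125), (205.32215881347656, 115.42414855957031), 80.1636734008789) [584.1698  182.20064]
```

Run:
```python
from h import *
e=load('side0')
for n,d,roi in [('side',e,(236,215,310,285)),('scene',load('scene0'),(255,195,358,258))]:
    hsv=cv2.cvtColor(d['img'],cv2.COLOR_RGB2HSV)
    m=((hsv[...,0]>15)&(hsv[...,0]<36)&(hsv[...,1]>50)&(hsv[...,2]>120)).astype(np.uint8)
    x0,y0,x1,y1=roi;k=np.zeros_like(m);k[y0:y1,x0:x1]=m[y0:y1,x0:x1]
    k=cv2.morphologyEx(k,cv2.MORPH_OPEN,np.ones((2,2),np.uint8))
    c=max(cv2.findContours(k,0,2)[0],key=cv2.contourArea)
    ap=cv2.approxPolyDP(cv2.convexHull(c),3,True)[:,0]
    for q in ap: print(n,q,np.round(onz(d,*q,12),0)[:2],np.round(onz(d,*q,0),0)[:2])
```

```text
side [304 234] [506.  98.] [506.  79.]
side [289 283] [544. 309.] [544. 293.]
side [241 277] [655. 286.] [657. 270.]
side [257 240] [628. 127.] [630. 108.]
scene [266 207] [511.  96.] [503.  97.]
scene [348 209] [546. 295.] [539. 298.]
scene [350 252] [664. 273.] [658. 276.]
scene [264 249] [627.  76.] [620.  76.]
```

Scene, side and wrist views agree: origin ≈ (584.5,186.5), paddle line along tool +x after a 2.6° turn. Going down to just above the paddle.

Request:
arm_command([
  {"dx": 0, "dy": 0, "dz": 0, "wx": 0, "wy": 0, "wz": 2.6},
  {"dx": -4.2, "dy": 9.6, "dz": 40, "wx": 0, "wy": 0, "wz": 0},
  {"dx": -4.2, "dy": 9.6, "dz": 40, "wx": 0, "wy": 0, "wz": 0},
  {"dx": 0, "dy": 0, "dz": 40, "wx": 0, "wy": 0, "wz": 0},
  {"dx": 0, "dy": 0, "dz": 6, "wx": 0, "wy": 0, "wz": 0},
  {"dx": 0, "dy": 0, "dz": 0, "wx": 0, "wy": 0, "wz": 0},
  {"dx": 0, "dy": 0, "dz": 0, "wx": 0, "wy": 0, "wz": 0},
])

```text
time_s: 3.62
position: [590.9, 216.5, 107.3]
tcp_rot: [0.764, 0.645, 0.001, 0.0]
wrist_force: [1.5, 0.8, 0.4]
width: 0.2
gripper_force: 0.0
```

Run:
```python
from h import *
goto([589.6,216,95],-9.8)
cap('wrist','w3');d=cap('side','s3')
cv2.imwrite('pics/c3.png',cv2.resize(d['img'][140:300,200:360],(600,600),interpolation=cv2.INTER_CUBIC)[:,:,::-1])
```

```text
at [590.9 216.5 107.3] yaz -9.7 zaxis [ 0.002  0.001 -1.   ] F [1.48 0.84 0.43] w 0.2 t 3.62 | shift [-0.8 -1.2 12.3] wz 0.1
```

View pics/w3.png

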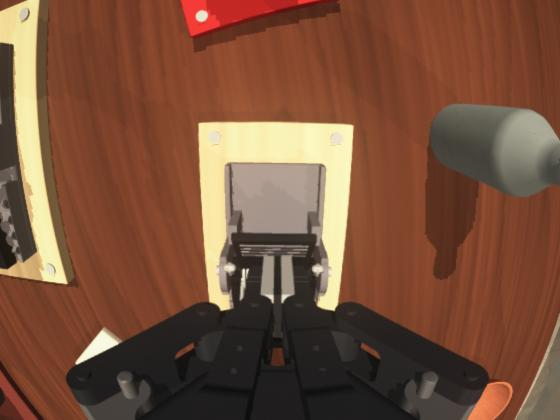

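The fingertips (277,275) sit centred over the paddle (232–316). Pressing along the arc to about q = 0.5.

Request:
arm_command([
  {"dx": 0, "dy": -1, "dz": 4, "wx": 0, "wy": 0, "wz": 0},
  {"dx": 0, "dy": 0, "dz": 4, "wx": 0, "wy": 0, "wz": 0},
  {"dx": 0, "dy": 0, "dz": 4, "wx": 0, "wy": 0, "wz": 0},
  {"dx": 2.4, "dy": 0, "dz": 4.5, "wx": 0, "wy": 0, "wz": 0},
  {"dx": 2.4, "dy": 0, "dz": 4.5, "wx": 0, "wy": 0, "wz": 0},
  {"dx": 2.4, "dy": 0, "dz": 4.5, "wx": 0, "wy": 0, "wz": 0},
  {"dx": 2.4, "dy": 0, "dz": 4.5, "wx": 0, "wy": 0, "wz": 0},
  {"dx": 2.4, "dy": 0, "dz": 4.5, "wx": 0, "wy": 0, "wz": 0},
  {"dx": 2.4, "dy": 0, "dz": 4.5, "wx": 0, "wy": 0, "wz": 0},
])

```text
time_s: 4.85
position: [592.1, 230.4, 67.3]
tcp_rot: [0.765, 0.645, 0.001, 0.0]
wrist_force: [-2.4, -3.1, 11.1]
width: 0.0
gripper_force: 5.7
```

Request:
arm_command([
  {"dx": 2.5, "dy": 0, "dz": 2.5, "wx": 0, "wy": 0, "wz": 0},
  {"dx": 2.5, "dy": 0, "dz": 2.5, "wx": 0, "wy": 0, "wz": 0},
  {"dx": 2.5, "dy": 0, "dz": 2.5, "wx": 0, "wy": 0, "wz": 0},
  {"dx": 2.5, "dy": 0, "dz": 2.5, "wx": 0, "wy": 0, "wz": 0},
  {"dx": 0, "dy": 0, "dz": 0, "wx": 0, "wy": 0, "wz": 0},
])

```text
time_s: 5.48
position: [594.0, 238.0, 56.9]
tcp_rot: [0.765, 0.644, -0.0, 0.001]
wrist_force: [-1.7, -6.8, 10.1]
width: -0.1
gripper_force: 5.1
```

Request:
arm_command([
  {"dx": 1, "dy": 0, "dz": 1, "wx": 0, "wy": 0, "wz": 0},
  {"dx": 1, "dy": 0, "dz": 1, "wx": 0, "wy": 0, "wz": 0},
  {"dx": 0, "dy": 0, "dz": 0, "wx": 0, "wy": 0, "wz": 0},
])

```text
time_s: 5.85
position: [594.4, 239.8, 55.1]
tcp_rot: [0.765, 0.644, -0.0, 0.001]
wrist_force: [-1.7, -7.3, 10.4]
width: 0.3
gripper_force: 5.2
```

Request:
arm_command([
  {"dx": 1, "dy": 0, "dz": 1, "wx": 0, "wy": 0, "wz": 0},
  {"dx": 0, "dy": 0, "dz": 1, "wx": 0, "wy": 0, "wz": 0},
  {"dx": 0, "dy": 0, "dz": 0, "wx": 0, "wy": 0, "wz": 0},
])

```text
time_s: 6.22
position: [594.6, 240.6, 53.4]
tcp_rot: [0.765, 0.644, -0.0, 0.001]
wrist_force: [-2.3, -7.5, 12.2]
width: 0.1
gripper_force: 6.2
```

Request:
arm_command([
  {"dx": 0, "dy": 0, "dz": 1, "wx": 0, "wy": 0, "wz": 0},
  {"dx": 0, "dy": 0, "dz": 1, "wx": 0, "wy": 0, "wz": 0},
  {"dx": 0, "dy": 0, "dz": 0, "wx": 0, "wy": 0, "wz": 0},
])

```text
time_s: 6.6
position: [594.7, 240.7, 51.5]
tcp_rot: [0.765, 0.644, -0.0, 0.001]
wrist_force: [-2.0, -7.1, 13.0]
width: -0.0
gripper_force: 6.5
```

Request:
arm_command([
  {"dx": 0, "dy": 0, "dz": 1, "wx": 0, "wy": 0, "wz": 0},
  {"dx": 0, "dy": 0, "dz": 0.5, "wx": 0, "wy": 0, "wz": 0},
  {"dx": 0, "dy": 0, "dz": 0, "wx": 0, "wy": 0, "wz": 0},
])

```text
time_s: 6.98
position: [594.6, 240.7, 50.0]
tcp_rot: [0.765, 0.644, -0.0, 0.001]
wrist_force: [-2.6, -7.4, 13.6]
width: -0.2
gripper_force: 6.5
```

Request:
arm_command([
  {"dx": 0, "dy": 0, "dz": 1, "wx": 0, "wy": 0, "wz": 0},
  {"dx": 0, "dy": 0, "dz": 0.5, "wx": 0, "wy": 0, "wz": 0},
  {"dx": 0, "dy": 0, "dz": 0, "wx": 0, "wy": 0, "wz": 0},
])

```text
time_s: 7.35
position: [594.7, 240.6, 48.6]
tcp_rot: [0.765, 0.644, -0.0, 0.001]
wrist_force: [-2.6, -8.1, 13.9]
width: -0.0
gripper_force: 6.5
```

Request:
arm_command([
  {"dx": 0, "dy": 0, "dz": 1, "wx": 0, "wy": 0, "wz": 0},
  {"dx": 0, "dy": 0, "dz": 0, "wx": 0, "wy": 0, "wz": 0},
])

```text
time_s: 7.6
position: [594.7, 240.6, 47.6]
tcp_rot: [0.765, 0.644, -0.0, 0.001]
wrist_force: [-3.3, -7.6, 15.1]
width: 0.4
gripper_force: 6.8
```

Request:
arm_command([
  {"dx": 0, "dy": 0, "dz": 1, "wx": 0, "wy": 0, "wz": 0},
  {"dx": 0, "dy": 0, "dz": 0, "wx": 0, "wy": 0, "wz": 0},
])

```text
time_s: 7.85
position: [594.7, 240.5, 46.7]
tcp_rot: [0.765, 0.644, -0.0, 0.001]
wrist_force: [-4.0, -8.0, 14.8]
width: -0.1
gripper_force: 7.1
```

Request:
arm_command([
  {"dx": 0, "dy": 0, "dz": 0.7, "wx": 0, "wy": 0, "wz": 0},
  {"dx": 0, "dy": 0, "dz": 0, "wx": 0, "wy": 0, "wz": 0},
])

```text
time_s: 8.1
position: [594.9, 241.1, 46.2]
tcp_rot: [0.765, 0.644, 0.0, 0.001]
wrist_force: [-3.0, -7.0, 15.4]
width: 0.2
gripper_force: 7.0
```

Request:
arm_command([
  {"dx": 0, "dy": 0, "dz": 0.7, "wx": 0, "wy": 0, "wz": 0},
  {"dx": 0, "dy": 0, "dz": 0, "wx": 0, "wy": 0, "wz": 0},
])

```text
time_s: 8.35
position: [594.9, 241.0, 45.5]
tcp_rot: [0.765, 0.644, 0.0, 0.001]
wrist_force: [-2.9, -6.9, 15.6]
width: 0.3
gripper_force: 7.1
```

Request:
arm_command([
  {"dx": 0, "dy": 0, "dz": 0.8, "wx": 0, "wy": 0, "wz": 0},
  {"dx": 0, "dy": 0, "dz": 0, "wx": 0, "wy": 0, "wz": 0},
])

```text
time_s: 8.6
position: [594.9, 241.1, 44.7]
tcp_rot: [0.765, 0.644, 0.0, 0.001]
wrist_force: [-2.7, -6.6, 16.3]
width: -0.3
gripper_force: 7.2
```

Request:
arm_command([
  {"dx": 0, "dy": 0, "dz": 0.7, "wx": 0, "wy": 0, "wz": 0},
  {"dx": 0, "dy": 0, "dz": 0, "wx": 0, "wy": 0, "wz": 0},
])

```text
time_s: 8.85
position: [595.0, 241.0, 44.3]
tcp_rot: [0.765, 0.644, 0.0, 0.001]
wrist_force: [-4.7, -7.3, 18.2]
width: 0.1
gripper_force: 8.2
```

Request:
arm_command([
  {"dx": 0, "dy": 0, "dz": 0.5, "wx": 0, "wy": 0, "wz": 0},
  {"dx": 0, "dy": 0, "dz": 0, "wx": 0, "wy": 0, "wz": 0},
])

```text
time_s: 9.1
position: [595.0, 240.9, 44.0]
tcp_rot: [0.765, 0.644, 0.0, 0.001]
wrist_force: [-5.3, -8.2, 21.1]
width: -0.1
gripper_force: 9.1
```

Force is now rising steeply (~6 N/mm): the stop is reached, so the catch lies behind us. Easing off slowly.

Request:
arm_command([
  {"dx": 0, "dy": 0, "dz": -1, "wx": 0, "wy": 0, "wz": 0},
  {"dx": 0, "dy": 0, "dz": -1, "wx": 0, "wy": 0, "wz": 0},
  {"dx": 0, "dy": 0, "dz": -1, "wx": 0, "wy": 0, "wz": 0},
  {"dx": 0, "dy": 0, "dz": -1, "wx": 0, "wy": 0, "wz": 0},
  {"dx": 0, "dy": 0, "dz": -1, "wx": 0, "wy": 0, "wz": 0},
  {"dx": 0, "dy": 0, "dz": -1, "wx": 0, "wy": 0, "wz": 0},
  {"dx": 0, "dy": 0, "dz": -1, "wx": 0, "wy": 0, "wz": 0},
  {"dx": 0, "dy": 0, "dz": 0, "wx": 0, "wy": 0, "wz": 0},
])

```text
time_s: 10.1
position: [594.1, 242.9, 49.2]
tcp_rot: [0.765, 0.645, 0.0, 0.0]
wrist_force: [1.6, -0.6, 4.0]
width: 0.2
gripper_force: 1.9
```

Request:
arm_command([
  {"dx": 0, "dy": 0, "dz": -1, "wx": 0, "wy": 0, "wz": 0},
  {"dx": 0, "dy": 0, "dz": -1, "wx": 0, "wy": 0, "wz": 0},
  {"dx": 0, "dy": 0, "dz": -1, "wx": 0, "wy": 0, "wz": 0},
  {"dx": 0, "dy": 0, "dz": -1, "wx": 0, "wy": 0, "wz": 0},
  {"dx": 0, "dy": 0, "dz": 0, "wx": 0, "wy": 0, "wz": 0},
])

```text
time_s: 10.72
position: [593.5, 243.3, 52.9]
tcp_rot: [0.764, 0.645, -0.0, -0.0]
wrist_force: [-0.4, 0.0, 0.2]
width: 0.1
gripper_force: 0.0
```

The latch holds: force 0.2 N with the paddle standing down. Retreating upward and over to the stick.

Request:
arm_command([
  {"dx": 0, "dy": 0, "dz": -15, "wx": 0, "wy": 0, "wz": 0},
  {"dx": 0, "dy": 0, "dz": -45, "wx": 0, "wy": 0, "wz": 0},
  {"dx": 0, "dy": 0, "dz": -45, "wx": 0, "wy": 0, "wz": 0},
  {"dx": 0, "dy": 0, "dz": -45, "wx": 0, "wy": 0, "wz": 0},
  {"dx": -53, "dy": 5.8, "dz": 0, "wx": 0, "wy": 0, "wz": 0},
  {"dx": -53, "dy": 5.8, "dz": 0, "wx": 0, "wy": 0, "wz": 0},
  {"dx": -53, "dy": 5.8, "dz": 0, "wx": 0, "wy": 0, "wz": 0},
  {"dx": -53, "dy": 5.8, "dz": 0, "wx": 0, "wy": 0, "wz": 0},
  {"dx": -53, "dy": 5.8, "dz": 0, "wx": 0, "wy": 0, "wz": 0},
  {"dx": -53, "dy": 5.8, "dz": 0, "wx": 0, "wy": 0, "wz": 0},
  {"dx": -53, "dy": 5.8, "dz": 0, "wx": 0, "wy": 0, "wz": 0},
  {"dx": -53, "dy": 5.8, "dz": 0, "wx": 0, "wy": 0, "wz": 0},
  {"dx": 0, "dy": 0, "dz": 0, "wx": 0, "wy": 0, "wz": 8.7},
  {"dx": 0, "dy": 0, "dz": 0, "wx": 0, "wy": 0, "wz": 8.7},
  {"dx": 0, "dy": 0, "dz": 0, "wx": 0, "wy": 0, "wz": 0},
])

```text
time_s: 12.6
position: [567.7, -182.7, 203.7]
tcp_rot: [0.853, 0.522, 0.0, 0.0]
wrist_force: [-0.0, -0.1, 0.4]
width: 0.2
gripper_force: 0.0
```

Request:
arm_command([
  {"dx": 0, "dy": 0, "dz": 40, "wx": 0, "wy": 0, "wz": 0},
  {"dx": 0, "dy": 0, "dz": 40, "wx": 0, "wy": 0, "wz": 0},
  {"dx": 0, "dy": 0, "dz": 0, "wx": 0, "wy": 0, "wz": 0},
  {"dx": 0, "dy": 0, "dz": 0, "wx": 0, "wy": 0, "wz": 0},
], claw=45)

```text
time_s: 13.1
position: [568.4, -182.9, 124.7]
tcp_rot: [0.853, 0.522, 0.001, 0.001]
wrist_force: [0.2, -0.8, 0.9]
width: 44.9
gripper_force: 0.0
```

Run:
```python
from h import *
goto([567,-183,3],-27.3)
d=cap('wrist','w4');f=cap('scene','sc4');e=cap('side','s4')
a=cv2.resize(d['img'],(400,300));b=cv2.resize(f['img'][180:280,85:365],(800,286));c=cv2.resize(e['img'][160:310,160:360],(400,300))
cv2.imwrite('pics/m4.png',np.vstack([np.hstack([a,c]),b])[:,:,::-1])
```

```text
at [ 568.4 -182.9  124.7] yaz -27.0 zaxis [ 0.002 -0.    -1.   ] F [ 0.19 -0.82  0.87] w 44.9 t 13.1 | shift [ -0.8  -1.4 121.7] wz 0.3
```

View pics/m4.png

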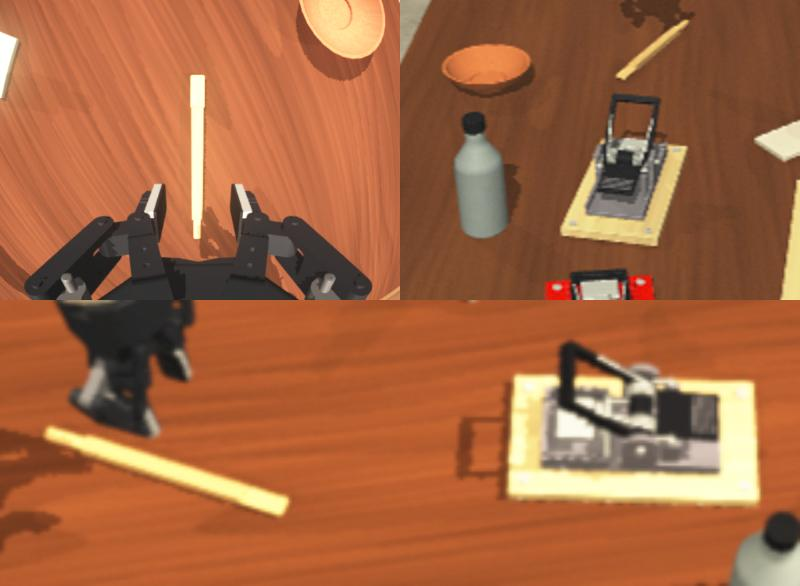

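The trap stands set, jaw raised. In the wrist view the stick runs from the spatula end (276,105) to the tang (274,333), well between the fingers. Checking the ends.

Run:
```python
from h import *
d=load('w4');hsv=cv2.cvtColor(d['img'],cv2.COLOR_RGB2HSV)
k=((hsv[...,2]>200)&(hsv[...,0]>18)&(hsv[...,0]<36)).astype(np.uint8);k[:,:240]=0;k[:,310:]=0;k[:90]=0;k[345:]=0
c=max(cv2.findContours(k,0,2)[0],key=cv2.contourArea)
w=np.array([onz(d,*q[0],9)[:2] for q in c],np.float32);r=cv2.minAreaRect(w);print(r)
print(cv2.boundingRect(c));p=[q[0] for q in c]
for y in (min(q[1] for q in p),max(q[1] for q in p)):
    x=np.mean([q[0] for q in p if abs(q[1]-y)<3]);print(x,y,onz(d,x,y,9))
```

```text
((555.4631958007812, -209.05027770996094), (218.75625610351562, 15.960705757141113), 62.98357391357422)
(266, 105, 21, 229)
276.5 105 [ 605.49367979 -111.80480684    9.        ]
275.0 333 [ 504.73035366 -305.94510467    9.        ]
```

Request:
arm_command([
  {"dx": 0, "dy": 0, "dz": 40, "wx": 0, "wy": 0, "wz": 0},
  {"dx": 0, "dy": 0, "dz": 40, "wx": 0, "wy": 0, "wz": 0},
  {"dx": 0, "dy": 0, "dz": 30, "wx": 0, "wy": 0, "wz": 0},
  {"dx": 0, "dy": 0, "dz": 12, "wx": 0, "wy": 0, "wz": 0},
  {"dx": 0, "dy": 0, "dz": 0, "wx": 0, "wy": 0, "wz": 0},
])

```text
time_s: 13.88
position: [567.9, -182.7, 1.4]
tcp_rot: [0.853, 0.522, 0.0, 0.0]
wrist_force: [0.1, -0.1, 1.0]
width: 45.1
gripper_force: 0.0
```

Request:
arm_command([
  {"dx": 0, "dy": 0, "dz": 0, "wx": 0, "wy": 0, "wz": 0},
  {"dx": 0, "dy": 0, "dz": 0, "wx": 0, "wy": 0, "wz": 0},
  {"dx": 0, "dy": 0, "dz": 0, "wx": 0, "wy": 0, "wz": 0},
  {"dx": 0, "dy": 0, "dz": 0, "wx": 0, "wy": 0, "wz": 0},
  {"dx": 0, "dy": 0, "dz": 0, "wx": 0, "wy": 0, "wz": 0},
  {"dx": 0, "dy": 0, "dz": 0, "wx": 0, "wy": 0, "wz": 0},
], claw=5, grip_force=80)

```text
time_s: 14.62
position: [568.7, -182.8, 2.6]
tcp_rot: [0.853, 0.522, 0.001, 0.001]
wrist_force: [-1.3, 0.6, 7.0]
width: 11.5
gripper_force: 78.7
```

Request:
arm_command([
  {"dx": 0, "dy": 0, "dz": -10, "wx": 0, "wy": 0, "wz": 0},
  {"dx": 0, "dy": 0, "dz": -20, "wx": 0, "wy": 0, "wz": 0},
  {"dx": 0, "dy": 0, "dz": -15, "wx": 0, "wy": 0, "wz": 0},
  {"dx": 0, "dy": 0, "dz": 0, "wx": 0, "wy": 0, "wz": -8.6},
  {"dx": 0, "dy": 0, "dz": 0, "wx": 0, "wy": 0, "wz": -8.6},
  {"dx": 35, "dy": -9.5, "dz": 0, "wx": 0, "wy": 0, "wz": 0},
  {"dx": 35, "dy": -9.5, "dz": 0, "wx": 0, "wy": 0, "wz": 0},
  {"dx": 35, "dy": -9.5, "dz": 0, "wx": 0, "wy": 0, "wz": 0},
  {"dx": 35, "dy": -9.5, "dz": 0, "wx": 0, "wy": 0, "wz": 0},
  {"dx": 35, "dy": -9.5, "dz": 0, "wx": 0, "wy": 0, "wz": 0},
  {"dx": 0, "dy": 0, "dz": 0, "wx": 0, "wy": 0, "wz": 0},
  {"dx": 0, "dy": 0, "dz": 0, "wx": 0, "wy": 0, "wz": 0},
])

```text
time_s: 16.12
position: [551.3, -2.5, 46.7]
tcp_rot: [0.766, 0.643, 0.0, 0.0]
wrist_force: [-0.7, -0.8, 0.4]
width: 11.6
gripper_force: 78.4
```

Run:
```python
from h import *
goto([584.5-.171*131,186.5-.985*131,47],-9.84)
d=cap('wrist','w5');f=cap('scene','sc5');e=cap('side','s5')
a=cv2.resize(d['img'],(400,300));b=cv2.resize(f['img'][170:270,180:380],(800,300)[:2] and (600,300));c=cv2.resize(e['img'][150:300,200:400],(400,300))
cv2.imwrite('pics/m5.png',np.vstack([np.hstack([a,c]),np.pad(b,((0,0),(0,200),(0,0)))])[:,:,::-1])
```

```text
at [551.3  -2.5  46.7] yaz -9.9 zaxis [ 0.001 -0.    -1.   ] F [-0.72 -0.79  0.38] w 11.6 t 16.12 | shift [61.   0.3 -0.3] wz -0.1
```

View pics/m5.png

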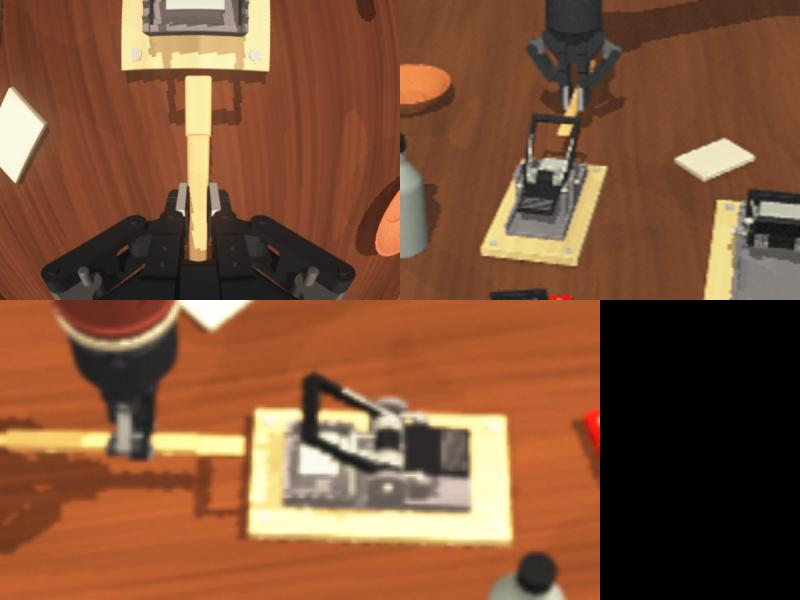

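Wrist view: spatula tip at (277,106), aligned with the treadle centre. Scene tip ≈ (261.7,218.7), side tip ≈ (283,216). Checking tip height.

Run:
```python
from h import *
w,f,e=load('w5'),load('sc5'),load('s5')
ps=[(w,277,106),(f,261.7,218.7),(e,283,216)]
P=tri(*ps);print(P,tri(*ps[:2]),tri(ps[0],ps[2]),tri(*ps[1:]))
xt=np.array([-.171,-.985]);print('trap x',(P[:2]-[584.5,186.5])@xt,'dist to TCP',np.linalg.norm(P[:2]-w['s']['position'][:2]))
```

```text
[564.84361224  77.16016168  52.53584361] [566.15686567  77.64394801  49.55857049] [563.61970477  75.89221913  53.67599392] [564.17944187  78.18644046  52.64065165]
trap x 111.06098305692375 dist to TCP 80.83875550932392
```

Request:
arm_command([
  {"dx": 15, "dy": 0, "dz": 0, "wx": 0, "wy": 0, "wz": 0},
  {"dx": 15, "dy": 0, "dz": 0, "wx": 0, "wy": 0, "wz": 0},
  {"dx": 15, "dy": 0, "dz": 0, "wx": 0, "wy": 0, "wz": 0},
  {"dx": 15, "dy": 0, "dz": 0, "wx": 0, "wy": 0, "wz": 0},
  {"dx": 0, "dy": 0, "dz": 0, "wx": 0, "wy": 0, "wz": 0},
  {"dx": 0, "dy": 0, "dz": 2, "wx": 0, "wy": 0, "wz": 0},
  {"dx": 0, "dy": 0, "dz": 2, "wx": 0, "wy": 0, "wz": 0},
  {"dx": 0, "dy": 0, "dz": 0, "wx": 0, "wy": 0, "wz": 0},
])

```text
time_s: 17.27
position: [561.1, 56.6, 41.7]
tcp_rot: [0.766, 0.643, -0.0, -0.0]
wrist_force: [-0.1, 0.2, -0.3]
width: 11.6
gripper_force: 78.4
```

Request:
arm_command([
  {"dx": 0, "dy": 0, "dz": 1.5, "wx": 0, "wy": 0, "wz": 0},
  {"dx": 0, "dy": 0, "dz": 1.5, "wx": 0, "wy": 0, "wz": 0},
  {"dx": 0, "dy": 0, "dz": 0, "wx": 0, "wy": 0, "wz": 0},
])

```text
time_s: 17.65
position: [561.4, 57.0, 39.0]
tcp_rot: [0.766, 0.643, -0.0, 0.0]
wrist_force: [-1.1, -0.8, 0.4]
width: 11.5
gripper_force: 78.7
```

Request:
arm_command([
  {"dx": 0, "dy": 0, "dz": 1.5, "wx": 0, "wy": 0, "wz": 0},
  {"dx": 0, "dy": 0, "dz": 0, "wx": 0, "wy": 0, "wz": 0},
])

```text
time_s: 17.9
position: [561.5, 56.8, 37.6]
tcp_rot: [0.766, 0.643, 0.0, 0.0]
wrist_force: [-0.7, -2.0, 4.5]
width: 11.2
gripper_force: 79.0
```

Request:
arm_command([
  {"dx": 0, "dy": 0, "dz": 1.5, "wx": 0, "wy": 0, "wz": 0},
  {"dx": 0, "dy": 0, "dz": 0, "wx": 0, "wy": 0, "wz": 0},
])

```text
time_s: 18.15
position: [561.5, 56.5, 36.2]
tcp_rot: [0.766, 0.643, 0.0, 0.0]
wrist_force: [-1.7, -2.6, 6.7]
width: 11.5
gripper_force: 79.3
```

Request:
arm_command([
  {"dx": 0, "dy": 0, "dz": 1.5, "wx": 0, "wy": 0, "wz": 0},
  {"dx": 0, "dy": 0, "dz": 0, "wx": 0, "wy": 0, "wz": 0},
])

```text
time_s: 18.4
position: [561.5, 56.3, 34.8]
tcp_rot: [0.766, 0.643, -0.0, 0.0]
wrist_force: [-3.2, -4.6, 8.6]
width: 10.9
gripper_force: 79.5
```

Run:
```python
from h import *
f=cap('scene','sc6');e=cap('side','s6')
b=cv2.resize(f['img'][180:260,220:360],(700,400));c=cv2.resize(e['img'][150:300,200:400],(266,200))
b[:200,:266]=c
cv2.imwrite('pics/m6.png',b[:,:,::-1])
```

```text
(no output)
```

View pics/m6.png

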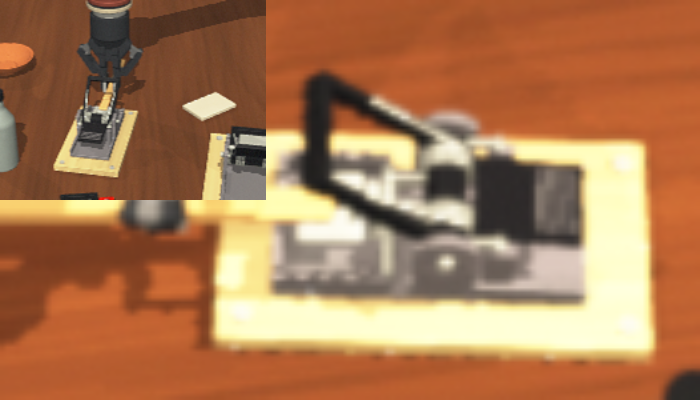

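Trap still set (jaw raised), spatula tip (335,205 in the crop) over the treadle plate, stick flexing slightly in the grip. Pressing further.

Request:
arm_command([
  {"dx": 0, "dy": 0, "dz": 1.5, "wx": 0, "wy": 0, "wz": 0},
  {"dx": 0, "dy": 0, "dz": 0, "wx": 0, "wy": 0, "wz": 0},
])

```text
time_s: 18.75
position: [561.7, 56.1, 33.3]
tcp_rot: [0.766, 0.643, 0.0, 0.001]
wrist_force: [-0.7, -5.3, 6.1]
width: 11.4
gripper_force: 79.5
```

Request:
arm_command([
  {"dx": 0, "dy": 0, "dz": 1.5, "wx": 0, "wy": 0, "wz": 0},
  {"dx": 0, "dy": 0, "dz": 0, "wx": 0, "wy": 0, "wz": 0},
])

```text
time_s: 19.0
position: [561.5, 56.5, 31.5]
tcp_rot: [0.766, 0.643, 0.0, 0.0]
wrist_force: [1.9, -4.2, -3.8]
width: 11.1
gripper_force: 79.8
```

Run:
```python
from h import *
s=sense();print(s['wrist_force'],s['ft_torque'])
f=cap('scene','sc7');a=load('sc6')['img'];print(cv2.absdiff(a,f['img'])[180:260,270:310].mean())
w=cap('wrist','w7');e=cap('side','s7');cv2.imwrite('pics/m7.png',np.hstack([cv2.resize(w['img'][0:320,180:400],(400,580)),cv2.resize(e['img'][160:270,230:310],(400,580))])[:,:,::-1])
```

```text
[ 1.94369915 -4.2176364  -3.83799205] [-0.83144568 -0.13172848 -0.16114411]
23.615520833333335
```

The jaw has snapped: the scene image changed strongly and the force reversed. Drawing the stick straight out.

Request:
arm_command([
  {"dx": -4, "dy": 0, "dz": -1, "wx": 0, "wy": 0, "wz": 0},
  {"dx": -5, "dy": 0, "dz": -1, "wx": 0, "wy": 0, "wz": 0},
  {"dx": -6, "dy": 0, "dz": 0, "wx": 0, "wy": 0, "wz": 0},
  {"dx": -6, "dy": 0, "dz": 0, "wx": 0, "wy": 0, "wz": 0},
])

```text
time_s: 19.65
position: [557.4, 36.2, 33.3]
tcp_rot: [0.766, 0.643, -0.0, -0.0]
wrist_force: [0.7, 1.7, -5.2]
width: 11.2
gripper_force: 79.7
```

Request:
arm_command([
  {"dx": -7, "dy": 0, "dz": 0, "wx": 0, "wy": 0, "wz": 0},
  {"dx": -7, "dy": 0, "dz": 0, "wx": 0, "wy": 0, "wz": 0},
  {"dx": -10, "dy": 0, "dz": 0, "wx": 0, "wy": 0, "wz": 0},
  {"dx": -15, "dy": 0, "dz": 0, "wx": 0, "wy": 0, "wz": 0},
  {"dx": -20, "dy": 0, "dz": 0, "wx": 0, "wy": 0, "wz": 0},
  {"dx": 0, "dy": 0, "dz": 0, "wx": 0, "wy": 0, "wz": 0},
])

```text
time_s: 20.4
position: [547.1, -24.5, 33.6]
tcp_rot: [0.767, 0.642, -0.0, 0.0]
wrist_force: [-0.4, 0.5, 0.1]
width: 11.3
gripper_force: 80.2
```

Run:
```python
from h import *
goto([560,-185,3],-27)
w=cap('wrist','w8');e=cap('side','s8');f=cap('scene','sc8')
cv2.imwrite('pics/m8.png',np.vstack([np.hstack([cv2.resize(w['img'],(400,300)),cv2.resize(e['img'][150:300,200:400],(400,300))]),cv2.resize(f['img'][170:270,130:397],(800,300))])[:,:,::-1])
```

```text
at [547.1 -24.5  33.6] yaz -10.1 zaxis [ 0.    -0.001 -1.   ] F [-0.38  0.45  0.07] w 11.3 t 20.4 | shift [-155.7   40.9   30.7] wz 16.9
```

View pics/m8.png

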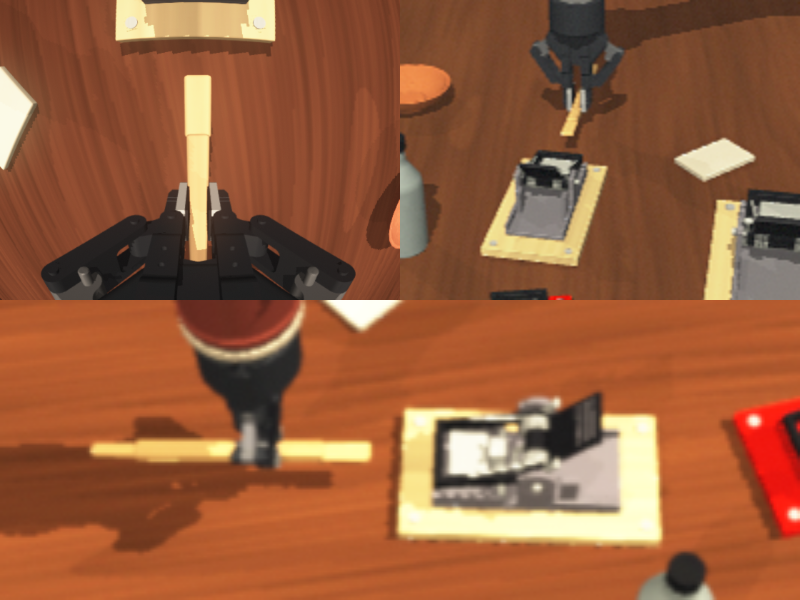

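Trap jaw fully shut, stick free of it (tip at (277,105) in the wrist view, clear of the board). Laying it down further back.

Request:
arm_command([
  {"dx": -30, "dy": 0, "dz": 0, "wx": 0, "wy": 0, "wz": 0},
  {"dx": -40, "dy": 0, "dz": 0, "wx": 0, "wy": 0, "wz": 0},
  {"dx": -40, "dy": 0, "dz": 0, "wx": 0, "wy": 0, "wz": 0},
  {"dx": 0, "dy": 0, "dz": 15, "wx": 0, "wy": 0, "wz": 0},
  {"dx": 0, "dy": 0, "dz": 8, "wx": 0, "wy": 0, "wz": 0},
  {"dx": 0, "dy": 0, "dz": 4, "wx": 0, "wy": 0, "wz": 0},
  {"dx": 0, "dy": 0, "dz": 2, "wx": 0, "wy": 0, "wz": 0},
  {"dx": 0, "dy": 0, "dz": 0, "wx": 0, "wy": 0, "wz": 0},
])

```text
time_s: 21.55
position: [528.9, -129.5, 4.5]
tcp_rot: [0.765, 0.644, 0.0, 0.0]
wrist_force: [0.5, 1.3, 0.3]
width: 11.4
gripper_force: 80.3
```

Request:
arm_command([
  {"dx": 0, "dy": 0, "dz": 0, "wx": 0, "wy": 0, "wz": 0},
  {"dx": 0, "dy": 0, "dz": 0, "wx": 0, "wy": 0, "wz": 0},
  {"dx": 0, "dy": 0, "dz": 0, "wx": 0, "wy": 0, "wz": 0},
  {"dx": 0, "dy": 0, "dz": 0, "wx": 0, "wy": 0, "wz": 0},
  {"dx": 0, "dy": 0, "dz": -10, "wx": 0, "wy": 0, "wz": 0},
  {"dx": 0, "dy": 0, "dz": -40, "wx": 0, "wy": 0, "wz": 0},
  {"dx": 0, "dy": 0, "dz": -50, "wx": 0, "wy": 0, "wz": 0},
  {"dx": 0, "dy": 0, "dz": 0, "wx": 0, "wy": 0, "wz": 0},
  {"dx": 0, "dy": 0, "dz": 0, "wx": 0, "wy": 0, "wz": 0},
  {"dx": 0, "dy": 0, "dz": 0, "wx": 0, "wy": 0, "wz": 0},
], claw=50)

```text
time_s: 22.8
position: [527.8, -129.8, 103.5]
tcp_rot: [0.766, 0.643, -0.001, -0.001]
wrist_force: [-0.7, 0.5, 0.1]
width: 50.1
gripper_force: 0.0
```

Run:
```python
from h import *
d=cap('wrist','w9');print(sense()['time_s'],sense()['position'])
hsv=cv2.cvtColor(d['img'],cv2.COLOR_RGB2HSV)
k=((hsv[...,2]>200)&(hsv[...,0]>18)&(hsv[...,0]<36)).astype(np.uint8);k[:,:225]=0;k[:,325:]=0;k[:80]=0;k[345:]=0
c=max(cv2.findContours(k,0,2)[0],key=cv2.contourArea)
w=np.array([onz(d,*q[0],9)[:2] for q in c],np.float32);print(cv2.minAreaRect(w),cv2.boundingRect(c))
# other cameras: ends on z=6
a=cap('scene','sc9');e=cap('side','s9')
for n,x,roi in (('scene',a,(60,190,265,270)),('side',e,(255,150,330,222))):
    h=cv2.cvtColor(x['img'],cv2.COLOR_RGB2HSV);k=((h[...,0]>15)&(h[...,0]<36)&(h[...,1]>60)&(h[...,2]>140)).astype(np.uint8)
    m=np.zeros_like(k);x0,y0,x1,y1=roi;m[y0:y1,x0:x1]=k[y0:y1,x0:x1]
    c=max(cv2.findContours(m,0,2)[0],key=cv2.contourArea);print(n,cv2.boundingRect(c),cv2.minAreaRect(np.array([onz(x,*q[0],9)[:2] for q in c],np.float32)))
```

```text
22.85 [ 527.84911856 -129.88431111  103.47760575]
((525.11669921875, -157.07882690429688), (215.88523864746094, 15.416728019714355), 80.17389678955078) (268, 104, 22, 241)
scene (118, 222, 92, 8) ((525.7652587890625, -155.86236572265625), (220.4315948486328, 19.672523498535156), 81.59589385986328)
side (288, 175, 16, 34) ((525.6512451171875, -157.00193786621094), (223.3493194580078, 16.43006706237793), 80.9585952758789)
```

All three views agree: the stick lies flat at (525,−157) with full length and width on the table plane, about 345 mm from the hinge. Handing in.

```bash
python3 -c "
from plant import *
print(hand_in())"
```

```text
the job is handed in; nothing more can be done
None
```

Job handed in, verdict not reported: the trap latched (wrist force peaked at about 21 N vertical, 23 N in all, just into the stop), the stick tripped the treadle and was drawn out, the jaw is shut, and the stick lies flat about 345 mm from the hinge.

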